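# Line up the curved veneer samples on the display rail by size

### The job

Line up the four arched veneer samples on the display rail in order of size, one centred on each cork-lined seat: the smallest next to the upright steel end stop, the largest at the far, open end. Stand every sample on its two feet with the feet side by side along the rail, so that they make a row of growing arches seen from the front. Leave the round glass paperweight where it is.

Things in the scene. Friction and masses are not known exactly. Their poses are not given: they have to be found in the camera images.
- sample_p: Second-largest sample: a maple arch (half ring on straight legs, 5 mm thick) standing on two feet. Span over the feet 66 mm (along y), 45 mm high, 40 mm wide along the curve's axis x; the flat edges at x = +-20 mm are gripped at the crown, closing along x. About 17 g. Origin: centre of the underside, midway between the feet; z up. All samples differ only in size.
- sample_q: Smallest sample: spans 40 mm, 32 mm high, 40 mm wide, about 11 g. Same shape, origin and axes as sample_p.
- sample_r: Largest sample: spans 82 mm, 53 mm high, 40 mm wide, about 21 g. Same shape, origin and axes as sample_p.
- sample_s: Second-smallest sample: spans 53 mm, 38.5 mm high, 40 mm wide, about 14 g. Same shape, origin and axes as sample_p.
- seat1: One of four equal fixed seats along the rail: dark steel plate 56 x 86 mm with a 50 x 80 mm cork pad; ticket clip on its -x side, to 41 mm from centre, 14 mm up. Origin: centre of the underside; the cork top is 7 mm above it (13 mm above the table). y runs along the rail, x across, z up. Seats are 88 to 112 mm apart; seat1 is at the rail's -y end; the end stop may be at either end.
- seat2: Second seat along the rail from its -y end, like seat1.
- seat3: Third seat, like seat1.
- seat4: Fourth seat, at the rail's +y end, like seat1.
- end_stop: Upright steel end stop: plate 56 mm across the rail, 5 mm thick, 64 mm high on a 22 mm foot, fixed at one end of the rail, 69 to 81 mm beyond the centre of seat1 or of seat4 (the rail's other end has only a flat end plate 3 mm high). Origin: centre of the foot's underside, 6 mm above the table.
- paperweight: Round glass paperweight, a dome 68 mm across and 42 mm high, standing loose on the table among the samples; to be left alone. Origin: centre of its underside.
There are look-alikes about, which are no part of the job. Leave any turquoise or yellow look-alike of the sample_q alone.

How it is judged:
At the end, for the whole second after the job is handed in: From the seat beside the end stop outward: smallest, second-smallest, second-largest, largest sample, each within 14 mm of its seat centre, upright on the cork (0.1 rad, 4 mm), its x axis along the seat x within 0.22 rad, at rest; paperweight within 30 mm of its start (((horizontal distance between end_stop and seat1 below 0.15 m and horizontal distance between sample_q and seat1 below 0.014 m and angle between the x axis of sample_q and the x axis of seat1, either way round below 0.22 rad and z of sample_q in the frame of seat1 between 0.003 and 0.011 m and horizontal distance between sample_s and seat2 below 0.014 m and angle between the x axis of sample_s and the x axis of seat2, either way round below 0.22 rad and z of sample_s in the frame of seat2 between 0.003 and 0.011 m and horizontal distance between sample_p and seat3 below 0.014 m and angle between the x axis of sample_p and the x axis of seat3, either way round below 0.22 rad and z of sample_p in the frame of seat3 between 0.003 and 0.011 m and horizontal distance between sample_r and seat4 below 0.014 m and angle between the x axis of sample_r and the x axis of seat4, either way round below 0.22 rad and z of sample_r in the frame of seat4 between 0.003 and 0.011 m) or (horizontal distance between end_stop and seat4 below 0.15 m and horizontal distance between sample_q and seat4 below 0.014 m and angle between the x axis of sample_q and the x axis of seat4, either way round below 0.22 rad and z of sample_q in the frame of seat4 between 0.003 and 0.011 m and horizontal distance between sample_s and seat3 below 0.014 m and angle between the x axis of sample_s and the x axis of seat3, either way round below 0.22 rad and z of sample_s in the frame of seat3 between 0.003 and 0.011 m and horizontal distance between sample_p and seat2 below 0.014 m and angle between the x axis of sample_p and the x axis of seat2, either way round below 0.22 rad and z of sample_p in the frame of seat2 between 0.003 and 0.011 m and horizontal distance between sample_r and seat1 below 0.014 m and angle between the x axis of sample_r and the x axis of seat1, either way round below 0.22 rad and z of sample_r in the frame of seat1 between 0.003 and 0.011 m)) and angle between each of sample_q, sample_s, sample_p, sample_r's own z axis and vertical below 0.1 rad and linear speed of each of sample_q, sample_s, sample_p, sample_r below 0.02 m/s and distance of paperweight from where it was at the start of the episode below 0.03 m); the robot touches nothing.
It fails at once if the glass paperweight was pushed 30 mm or more from its place, or tipped over (distance of paperweight from where it was at the start of the episode above 0.03 m or angle between paperweight's own z axis and vertical above 0.5 rad).
It also fails if it takes over 93 s, if anything falls off the work surface, if the arm or the gripper's body presses on something with over 40 N, if the wrist force passes 120 N, or if a joint passes its speed limit or range.

### The arm

A 6-joint arm with a two-finger parallel gripper is mounted at the origin on the work surface. World frame = base frame: x ahead of the robot, y to its left, z up, the work surface at z = 0. Lengths are in m, angles in rad, forces in N, time in s.
With the tool pointing down it reaches from about 0.425 to 0.95 m from the base axis. Payload 3.5 kg.
Tool frame: the origin (TCP) lies between the finger pads; the fingertips stand 25 mm ahead of it and the grasp point (between the pads) lies 6 mm ahead of it; z points along the fingers, y is the direction in which the jaws open and shut (so a half turn about z gives the same grasp; the last joint's range is limited). The gripper opens to 85 mm and grips with 20 to 120 N. Pads are 22 mm wide; open, the fingers measure 114 mm over their backs; the gripper's body (76 mm by 85 mm) begins 54 mm behind the grasp point. The pads swing forward as they close: fully open they stand 13 mm farther back than shut.
Start: joints at [-1.398, 0.286, 1.577, -0, 1.279, -0.15], TCP at [0.214, -0.64, 0.256] pointing down, gripper open.
Joint ranges: [-2.77, 2.77], [-0.9, 2.22], [0.21, 2.48], [-1.53, 4.67], [0.24, 2.81], [-2.84, 2.84]. Speed limits (rad/s): [2.79, 2.79, 3.14, 3.14, 3.14, 3.14].

### API

Orientations are given as a rotation vector (axis times angle).
In Python, from workcell import ctrl, optics gives the robot as it stands.
- The arm moves only by the tool move_arm, never from a script. Its argument "targets" is one flat list of numbers, 6 for each row, row after row: the shift along the tool's x, y, z in cm, then the turn, a rotation vector about the tool's x, y, z in degrees. In form: [tx, ty, tz, rx, ry, rz, tx, ty, tz, rx, ry, rz, ...]. A call has 1 to 5 rows; each row is the pose to reach, as a shift and turn from the pose commanded when the call began, along the tool's axes at that moment; what a row does not reach only later rows make up. A row lasts 1/8 s, in which the tool goes at most 62.5 mm and 10.7 degrees, less where a joint would pass 70% of its speed; a pose out of reach is approached as far as the arm can. A call with a gripper value outside its range is refused whole. "fingers" is the opening, from 0 (shut) to 1 (fully open), set as the call begins (left out, the last holds). The fingers move at their own pace and stop on an object; "grip_force" is the grip in N (left out, the last holds). Time passes only in rows, so rows that repeat a pose let the fingers close. It gives the time, the measured TCP pose, the force and the opening at its end, in the units of the state.
- ctrl.sense(): the state, without advancing time (a new reading comes with each control period).
- optics.camera(name): name is "scene" or "top" or "wrist"; returns a dict with "img" (480x640x3 uint8, blue, green, red), "fx", "fy", "cx", "cy" (pixels), "dist" ([k1, k2, p1, p2, k3] as OpenCV has them; the pictures are not rectified), "view" (4x4, takes a point from world to camera coordinates). Camera axes: x right, y down, z forward; pixel columns grow to the right and rows downward; lengths in m; the calibration is good to about 2 mm. A picture is of the moment at which its call begins. There is no depth.
- ctrl.sign_off(): hands the job in, once; it reports no verdict.
The state is a dict: "clock": time; "joints": joint angles; "joint_velocities": joint speeds; "tau": joint torques, N m; "ee_pos": TCP position; "tcp_rot": TCP orientation; "ft_force": force on the tool from outside, world axes, zero at the start; "moment": the same for the moment, N m; "opening": finger opening in m.
Only numpy, scipy, OpenCV 4.12 (cv2) and the standard library are available. Lean on these libraries where they do the work, as an engineer would, in place of code of your own. Each camera call takes 0.05 s, during which the arm holds its last target. There are 200 camera calls.

## Working session

There is one attempt and no reset: what is moved stays moved. The work goes in short steps, Python scripts to look and compute and a tool call to move; the robot and the scene stay as the last step left them, time stands still between calls to the robot, and variables do not carry over. Pictures are saved under pics/ and viewed, about 12 in all and at most 16, crops included, and the job is handed in when it is done.

Besides the shell and the picture viewer there is one more tool, called after "Emit:" as a command line: name --argument value ..., lists and objects as JSON in quotes. move_arm: Moves the arm, as the interface text tells. Its arguments: {"type":"object","properties":{"targets":{"type":"array","items":{"type":"number"}},"fingers":{"type":"number"},"grip_force":{"type":"number"}},"required":["targets"]}

```bash
ls; mkdir -p pics
python3 - <<'E'
from workcell import ctrl, optics
import cv2,numpy as np,pickle
np.set_printoptions(precision=4,suppress=True)
s=ctrl.sense();print(s)
d={}
for n in("top","scene"):
    c=optics.camera(n);d[n]=c;cv2.imwrite(f"pics/{n}0.png",c["img"]);print(n,c["fx"],c["cx"],c["cy"],c["dist"],np.array(c["view"]))
pickle.dump(d,open("c0.pkl","wb"))
E
```

```text
pics
{'clock': 0.0, 'joints': array([-1.398 ,  0.2871,  1.5782,  0.    ,  1.2786, -0.15  ]), 'joint_velocities': array([ 0.0001, -0.0007, -0.0003,  0.0005, -0.0011, -0.001 ]), 'tau': array([ -0.0002, -40.5976, -29.2628,  -0.0001,   0.0059,   0.    ]), 'ee_pos': array([ 0.2141, -0.6395,  0.255 ]), 'tcp_rot': array([-3.0984, -0.5045, -0.    ]), 'ft_force': array([-0.3277,  0.7264, -0.0474]), 'moment': array([ 0.0192, -0.0341,  0.0484]), 'opening': 0.08571601118004243}
top 608.2788652449127 316.8245133475805 238.1051265071637 [-0.1181  0.      0.      0.      0.    ] [[-0.0048 -1.      0.0074  0.0004]
 [-0.9988  0.0044 -0.0494  0.473 ]
 [ 0.0494 -0.0077 -0.9988  1.2315]
 [ 0.      0.      0.      1.    ]]
scene 481.94564326675976 316.3123025471824 235.2736219762937 [-0.0748  0.      0.      0.      0.    ] [[ 0.2705  0.9627  0.0034 -0.1158]
 [ 0.7871 -0.2191 -0.5765 -0.359 ]
 [-0.5543  0.1586 -0.8171  1.2685]
 [ 0.      0.      0.      1.    ]]
```

View pics/top0.png

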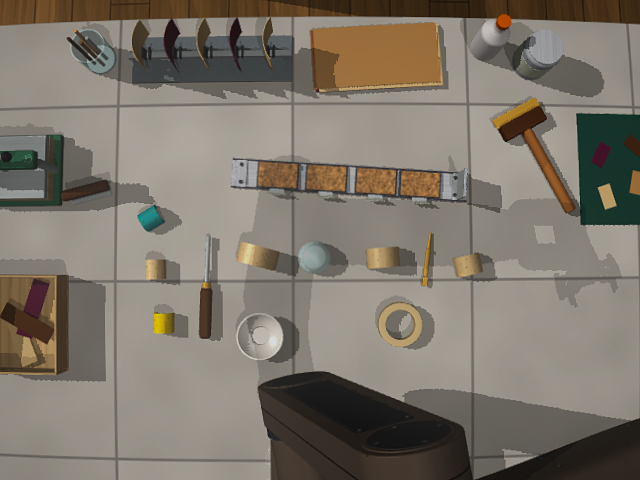

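View pics/scene0.png

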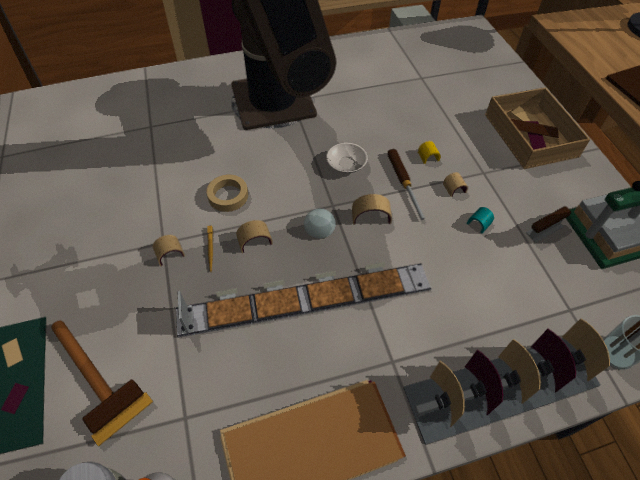

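```bash
cat > h.py <<'E'
import cv2,numpy as np,pickle
from scipy.optimize import minimize
from scipy.spatial.transform import Rotation as Ro
np.set_printoptions(precision=4,suppress=True)
SZ=dict(p=(.066,.045),q=(.040,.032),r=(.082,.053),s=(.053,.0385))
def proj(c,P):
    V=np.array(c["view"]);K=np.array([[c["fx"],0,c["cx"]],[0,c["fy"],c["cy"]],[0,0,1.]])
    return cv2.projectPoints(np.asarray(P,float).reshape(-1,1,3),cv2.Rodrigues(V[:3,:3])[0],V[:3,3],K,np.array(c["dist"],float))[0][:,0]
def pix(c,u,v,z):
    K=np.array([[c["fx"],0,c["cx"]],[0,c["fy"],c["cy"]],[0,0,1.]]);V=np.array(c["view"])
    n=cv2.undistortPoints(np.array([[[u,v]]],float),K,np.array(c["dist"],float))[0,0]
    R=V[:3,:3];o=-R.T@V[:3,3];d=R.T@np.r_[n,1];return o+d*(z-o[2])/d[2]
def arch(k):
    S,H=SZ[k];t=np.linspace(0,np.pi,25);r=S/2
    yz=np.vstack([[r,0],np.c_[r*np.cos(t),H-r+r*np.sin(t)],[-r,0]])
    return np.vstack([np.c_[np.full(len(yz),x),yz] for x in(-.02,.02)])
CORK=np.array([[x,y,.013] for x in(-.025,.025) for y in(-.04,.04)])
def place(M,p,z=0):
    c,s=np.cos(p[2]),np.sin(p[2]);return M@np.array([[c,s,0],[-s,c,0],[0,0,1]])+[p[0],p[1],z]
def hull(c,M,p,z=0): return cv2.convexHull(proj(c,place(M,p,z)).astype(np.float32))[:,0]
def fit(c,M,H,p0,z=0):
    """pose whose projected hull best overlaps measured hull H (pixels)"""
    H=H.astype(np.float32);A=cv2.contourArea(H)
    def f(p):
        h=hull(c,M,p,z);i=cv2.intersectConvexConvex(h,H)[0];return 1-i/(A+cv2.contourArea(h)-i)
    return min((minimize(f,[*p0[:2],p0[2]+a],method="Nelder-Mead",options=dict(initial_simplex=np.array([p0[:2]+[p0[2]+a]]*4)+np.array([[0,0,0],[.01,0,0],[0,.01,0],[0,0,.2]]),maxiter=300)) for a in(-.1,.1)),key=lambda r:r.fun)
def hull_at(mask,u,v,R=30):
    m=np.zeros_like(mask);v0,u0=max(v-R,0),max(u-R,0);m[v0:v+R,u0:u+R]=mask[v0:v+R,u0:u+R]
    n,l,st,ce=cv2.connectedComponentsWithStats(m);k=1+np.argmax(st[1:,4])
    return cv2.convexHull(np.argwhere(l==k)[:,::-1].astype(np.float32))[:,0]
E
cat > m.py <<'E'
from h import *
c=pickle.load(open("c0.pkl","rb"))["top"];im=c["img"];hsv=cv2.cvtColor(im,cv2.COLOR_BGR2HSV)
for n,u,v in[("arch",258,255),("arch",383,260),("cork",326,179),("table",420,230),("shadow",285,262)]:print(n,hsv[v-2:v+3,u-2:u+3].reshape(-1,3).mean(0))
mask=cv2.inRange(hsv,(8,75,60),(26,255,255))
big=cv2.resize(im,None,fx=4,fy=4,interpolation=cv2.INTER_CUBIC)
out={}
for k,u,v in[("q",155,269),("r",258,255),("p",383,258),("s",467,265),("seat1",419,185),("seat2",376,181),("seat3",326,179),("seat4",278,177)]:
    H=hull_at(mask,u,v,26 if k in SZ else 24);M,z=(arch(k),0) if k in SZ else (CORK,0)
    w=pix(c,u,v,.03);r=fit(c,M,H,[w[0],w[1],0.],z);out[k]=r.x;print(k,r.x,"iou",round(1-r.fun,3),"px",cv2.minAreaRect(H)[1])
    cv2.polylines(big,[np.int32(H*4+2)],1,(255,0,0));cv2.polylines(big,[np.int32(hull(c,M,r.x,z)*4+2)],1,(0,255,0))
for k,u,v in[("weight",314,257),("stop",460,170)]:print(k,pix(c,u,v,.02))
pickle.dump(out,open("pose.pkl","wb"))
b=big[600:1160,520:1960];cv2.imwrite("pics/crop1.png",cv2.resize(b,(800,311),interpolation=cv2.INTER_AREA))
E
python3 m.py
```

```text
arch [ 18.8  103.56 155.12]
arch [ 18.92 106.04 172.44]
cork [ 14.92 145.08 145.2 ]
table [ 16.32  26.28 131.88]
shadow [18.92 24.56 90.56]
q [0.4106 0.3317 0.0651] iou 0.886 px (19.0, 20.0)
r [ 0.4377  0.1197 -0.2511] iou 0.944 px (40.01837158203125, 19.887920379638672)
p [ 0.4327 -0.1359  0.0582] iou 0.963 px (20.171178817749023, 32.519317626953125)
s [ 0.4172 -0.3122  0.1878] iou 0.945 px (20.08745002746582, 26.758281707763672)
seat1 [ 0.5847 -0.2144 -0.0508] iou 0.977 px (39.111183166503906, 24.51466941833496)
seat2 [ 0.5902 -0.1234 -0.0576] iou 0.975 px (39.36069869995117, 24.639423370361328)
seat3 [ 0.5968 -0.0213 -0.0626] iou 0.966 px (39.73496627807617, 24.82655906677246)
seat4 [ 0.6036  0.0791 -0.0636] iou 0.967 px (39.73496627807617, 24.88893699645996)
weight [0.4343 0.0042 0.02  ]
stop [ 0.6119 -0.2976  0.02  ]
```

View pics/crop1.png

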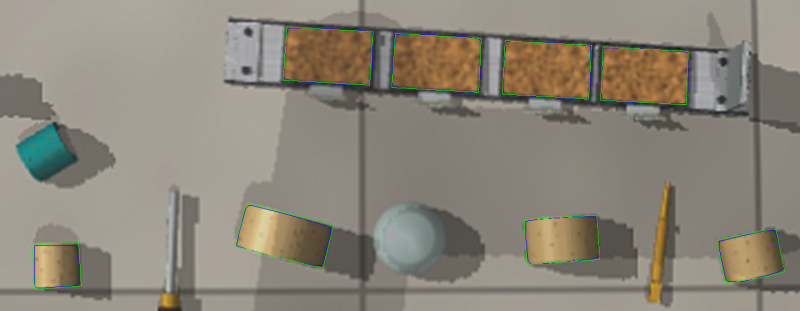

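```bash
cat > g.py <<'E'
import sys
from h import *
from workcell import ctrl
def go(x,y,z,yaw):
    s=ctrl.sense();R=Ro.from_rotvec(s["tcp_rot"]);c,n=np.cos(yaw),np.sin(yaw)
    T=Ro.from_matrix(np.array([[-n,c,0],[c,n,0],[0,0,-1.]]).T.T if 0 else np.column_stack([[-n,c,0],[c,n,0],[0,0,-1.]]))
    d=R.inv().apply(np.array([x,y,z])-s["ee_pos"])*100;r=np.degrees((R.inv()*T).as_rotvec())
    print("t",s["clock"],"pos",s["ee_pos"],"open",s["opening"],"F",s["ft_force"]);print("ROW",np.round(d,2),np.round(r,1),"dist",np.linalg.norm(d))
if __name__=="__main__":go(*map(float,sys.argv[1:]))
E
python3 g.py .4172 -.3122 .12 .188
python3 - <<'E'
from h import *
c=pickle.load(open("c0.pkl","rb"))["scene"]
im=c["img"];P=pickle.load(open("pose.pkl","rb"))
a=im[150:250,405:505];b=im[210:310,120:220]
for k in "qrps":
    for p in hull(c,arch(k),P[k]):cv2.circle(im,tuple(int(round(t)) for t in p),0,(0,0,255),-1)
cv2.imwrite("pics/crop2.png",cv2.resize(im[150:290,140:500],(792,308),interpolation=cv2.INTER_CUBIC))
E
```

```text
t 0.1 pos [ 0.2141 -0.6396  0.2551] open 0.08511362026284286 F [-0.6925 -0.4867 -1.3413]
ROW [ 29.65 -24.57  13.57] [ -0.1  -0.1 -82.3] dist 40.826140367285795
```

View pics/crop2.png

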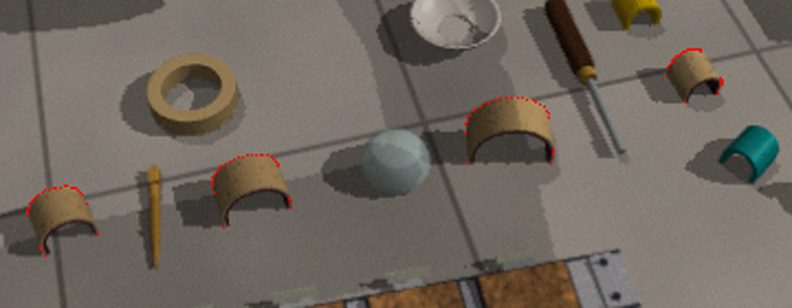

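Candidates for q (top image): plain wood (155,269), yellow (164,323) and turquoise (151,218). The plain one is q. By size, s is (467,265), p (383,258) and r (258,255); the tape ring (400,325) is not a sample. The scene crop confirms the fitted poses. The end stop is at the −y end, by seat1. I'm starting with s.

Emit:
move_arm --targets '[29.6, -24.5, 13.5, 0, 0, -82.3, 29.6, -24.5, 13.5, 0, 0, -82.3, 29.6, -24.5, 13.5, 0, 0, -82.3, 29.6, -24.5, 13.5, 0, 0, -82.3, 29.6, -24.5, 13.5, 0, 0, -82.3]' --fingers 1 --grip_force 25

```text
clock: 0.72
ee_pos: [0.3704, -0.3878, 0.1518]
tcp_rot: [-2.533, -1.858, -0.0]
ft_force: [0.9, -0.7, 0.3]
opening: 0.0854
```

```bash
python3 g.py .4172 -.3122 .12 .188
```

```text
t 0.725 pos [ 0.3704 -0.3878  0.1518] open 0.0854405313267497 F [ 0.8955 -0.7028  0.3457]
ROW [8.61 2.19 3.18] [ -0.   -0.  -28.2] dist 9.438010151367605
```

Emit:
move_arm --targets '[8.6, 2.2, 3.2, 0, 0, -28.2, 8.6, 2.2, 3.2, 0, 0, -28.2, 8.6, 2.2, 3.2, 0, 0, -28.2, 8.6, 2.2, 3.2, 0, 0, -28.2]'

```text
clock: 1.23
ee_pos: [0.4171, -0.3139, 0.1202]
tcp_rot: [-2.011, -2.413, -0.0]
ft_force: [-0.4, -0.2, 0.5]
opening: 0.0855
```

```bash
python3 g.py .4172 -.3122 .0385 .188;python3 -c "
from workcell import optics;import cv2;c=optics.camera('wrist');cv2.imwrite('pics/w1.png',c['img'])"
```

```text
t 1.225 pos [ 0.4171 -0.3139  0.1202] open 0.08554052140792998 F [-0.3857 -0.2347  0.5144]
ROW [0.16 0.04 8.17] [-0.  -0.  -0.4] dist 8.175243461452153
```

View pics/w1.png

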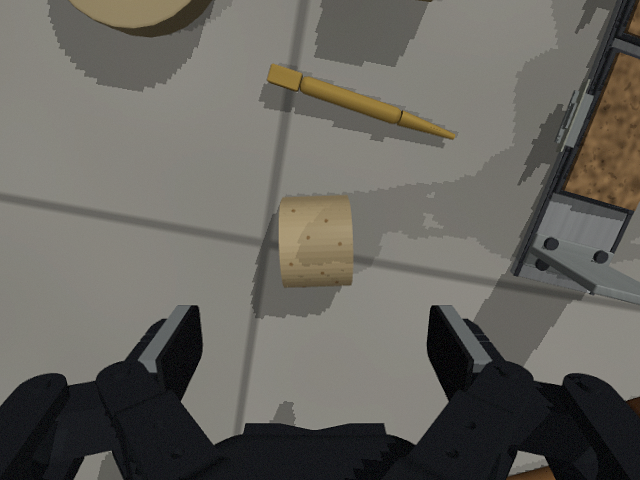

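The sample is at (316,241), aligned with the jaws, which are centred on column 315. I'll descend, close and lift.

Emit:
move_arm --targets '[0.1, 0, 5, 0, 0, 0, 0.1, 0, 8.1, 0, 0, 0, 0.1, 0, 8.1, 0, 0, 0]'

```text
clock: 1.65
ee_pos: [0.4151, -0.3125, 0.0373]
tcp_rot: [-2.01, -2.407, -0.001]
ft_force: [0.0, 0.1, 1.1]
opening: 0.0855
```

Emit:
move_arm --targets '[0, 0, 0, 0, 0, 0, 0, 0, 0, 0, 0, 0, 0, 0, 0, 0, 0, 0, 0, 0, 0, 0, 0, 0, 0, 0, 0, 0, 0, 0]' --fingers 0 --grip_force 25

```text
clock: 2.28
ee_pos: [0.4179, -0.3147, 0.0416]
tcp_rot: [2.009, 2.412, -0.001]
ft_force: [-0.8, 0.5, 6.4]
opening: 0.0392
```

```bash
python3 g.py .4172 -.3122 .12 .188;python3 -c "
from workcell import optics;import cv2;c=optics.camera('wrist');cv2.imwrite('pics/w2.png',c['img'])"
```

```text
t 2.275 pos [ 0.4179 -0.3147  0.0416] open 0.03916901568374008 F [-0.8219  0.5076  6.3892]
ROW [ 0.24 -0.01 -7.84] [ 0.1  0.2 -0.4] dist 7.843769609811443
```

View pics/w2.png

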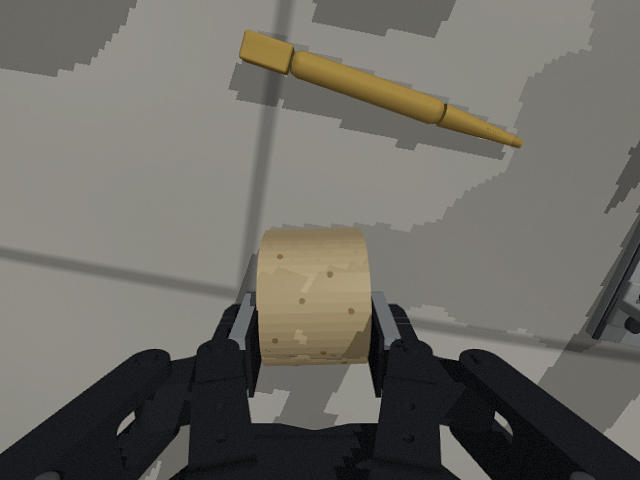

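Emit:
move_arm --targets '[0, 0, -4, 0, 0, 0, 0, 0, -8, 0, 0, 0, 0, 0, -8, 0, 0, 0, 0, 0, -8, 0, 0, 0]'

```text
clock: 2.82
ee_pos: [0.4166, -0.3132, 0.1193]
tcp_rot: [-2.01, -2.413, -0.0]
ft_force: [-0.6, 0.5, 0.1]
opening: 0.039
```

```bash
python3 g.py .5902 -.1234 .10 -.0576;python3 -c "
from workcell import optics,ctrl;import cv2;c=optics.camera('wrist');cv2.imwrite('pics/w3.png',c['img'])
from h import *
import pickle
s=ctrl.sense();R=Ro.from_rotvec(s['tcp_rot']).as_matrix()
for d in(0,.006,.025):print(d,proj(c,[s['ee_pos']+R@[0,0,d]]), proj(c,[s['ee_pos']+R@[.011,.02,d]]), proj(c,[s['ee_pos']+R@[-.011,.02,d]]))
"
```

```text
t 2.825 pos [ 0.4166 -0.3132  0.1193] open 0.03896793834835457 F [-0.5923  0.4622  0.0643]
ROW [15.53 20.5   1.93] [-0.  -0.  13.7] dist 25.794554475752445
0 [[312.5728 344.6899]] [[372.1758 315.9763]] [[369.2994 371.4799]]
0.006 [[312.647  335.4181]] [[369.77   307.6585]] [[367.1458 361.4214]]
0.025 [[312.8471 310.4258]] [[363.3058 285.3432]] [[361.2979 334.1599]]
```

View pics/w3.png

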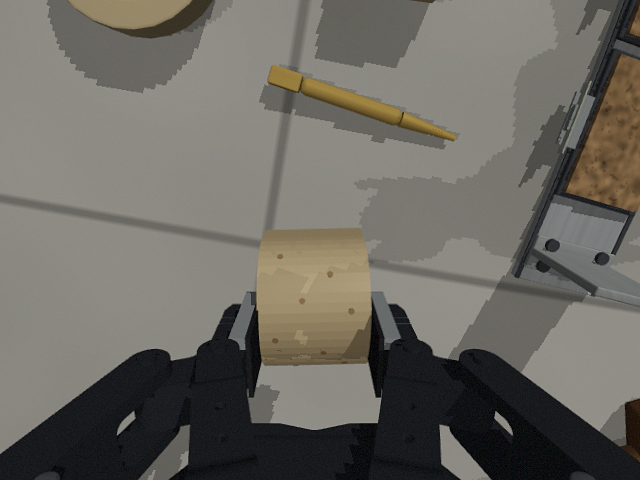

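Emit:
move_arm --targets '[15.5, 20.5, 1.9, 0, 0, 13.7, 15.5, 20.5, 1.9, 0, 0, 13.7, 15.5, 20.5, 1.9, 0, 0, 13.7, 15.5, 20.5, 1.9, 0, 0, 13.7, 15.5, 20.5, 1.9, 0, 0, 13.7]'

```text
clock: 3.5
ee_pos: [0.5911, -0.1208, 0.0983]
tcp_rot: [-2.277, -2.159, 0.002]
ft_force: [-0.4, 0.0, -0.3]
opening: 0.0395
```

Emit:
move_arm --targets '[0, 0, 0, 0, 0, 0, 0, 0, 0, 0, 0, 0]'

```text
clock: 3.75
ee_pos: [0.5894, -0.1251, 0.0999]
tcp_rot: [-2.285, -2.154, 0.002]
ft_force: [0.3, -0.2, 0.3]
opening: 0.0397
```

```bash
python3 g.py .5902 -.1234 .053 -.0576
```

```text
t 3.75 pos [ 0.5894 -0.1251  0.0999] open 0.039674044368551105 F [ 0.3197 -0.2221  0.2666]
ROW [0.17 0.08 4.69] [-0.1 -0.  -0.1] dist 4.695468590776986
```

Emit:
move_arm --targets '[0.1, 0.1, 3.5, 0, 0, 0, 0.1, 0.1, 4.4, 0, 0, 0, 0.1, 0.1, 4.7, 0, 0, 0, 0.1, 0.1, 4.7, 0, 0, 0]'

```text
clock: 4.25
ee_pos: [0.5918, -0.1241, 0.0546]
tcp_rot: [2.285, 2.155, 0.001]
ft_force: [-0.7, 0.2, -0.3]
opening: 0.0394
```

Emit:
move_arm --targets '[0, 0, 0, 0, 0, 0, 0, 0, 0, 0, 0, 0, 0, 0, 0, 0, 0, 0]' --fingers 0.75

```text
clock: 4.62
ee_pos: [0.5917, -0.1232, 0.0539]
tcp_rot: [2.284, 2.157, 0.0]
ft_force: [-0.2, -0.1, 0.3]
opening: 0.0643
```

Emit:
move_arm --targets '[0, 0, -3, 0, 0, 0, 0, 0, -7, 0, 0, 0, 0, 0, -7, 0, 0, 0]'

```text
clock: 5.0
ee_pos: [0.5943, -0.1241, 0.1281]
tcp_rot: [2.279, 2.152, 0.006]
ft_force: [-0.0, 0.4, -0.1]
opening: 0.064
```

```bash
python3 g.py .4327 -.1359 .12 .0582;python3 -c "
from workcell import optics,ctrl;import cv2;c=optics.camera('wrist');cv2.imwrite('pics/w4.png',c['img'])"
```

```text
t 5.0 pos [ 0.5943 -0.1241  0.1281] open 0.0639573181901972 F [-0.0174  0.4372 -0.1467]
ROW [ -2.1  -16.07   0.69] [ 0.5  0.2 -6.6] dist 16.21900383204771
```

View pics/w4.png

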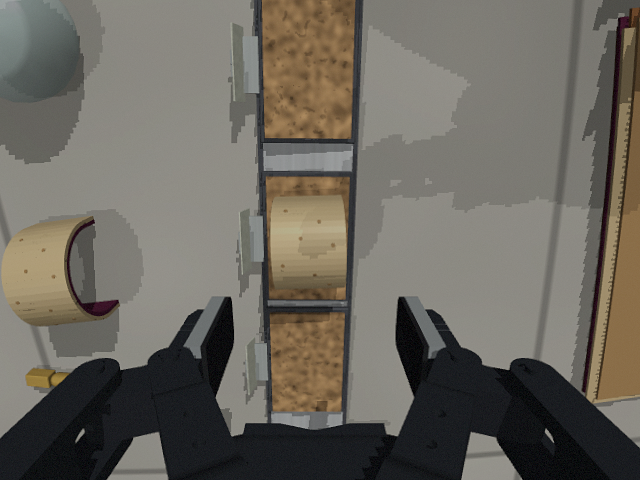

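Sample s stands well centred on seat2, at (308,243). Next is p.

Emit:
move_arm --targets '[-2.1, -16, 0.8, 0, 0, -6.6, -2.1, -16, 0.8, 0, 0, -6.6, -2.1, -16, 0.8, 0, 0, -6.6, -2.1, -16, 0.8, 0, 0, -6.6, -2.1, -16, 0.8, 0, 0, -6.6]' --fingers 1

```text
clock: 5.68
ee_pos: [0.431, -0.135, 0.1154]
tcp_rot: [-2.157, -2.284, -0.0]
ft_force: [0.6, -0.2, 0.1]
opening: 0.0856
```

```bash
python3 g.py .4327 -.1359 .045 .0582
```

```text
t 5.675 pos [ 0.431  -0.135   0.1154] open 0.08559276754726364 F [ 0.6371 -0.1938  0.0806]
ROW [-0.1   0.17  7.04] [ 0. -0. -0.] dist 7.042438254788903
```

Emit:
move_arm --targets '[0, 0.1, 4.5, 0, 0, 0, 0, 0.1, 7.1, 0, 0, 0, 0, 0.1, 7.1, 0, 0, 0]'

```text
clock: 6.05
ee_pos: [0.4311, -0.1341, 0.0427]
tcp_rot: [-2.152, -2.282, 0.002]
ft_force: [0.7, 0.1, 0.8]
opening: 0.0851
```

Emit:
move_arm --targets '[0, 0, 0, 0, 0, 0, 0, 0, 0, 0, 0, 0, 0, 0, 0, 0, 0, 0, 0, 0, 0, 0, 0, 0, 0, 0, 0, 0, 0, 0]' --fingers 0

```text
clock: 6.68
ee_pos: [0.4327, -0.1354, 0.0461]
tcp_rot: [2.155, 2.283, 0.001]
ft_force: [0.7, 0.3, 5.6]
opening: 0.0393
```

Emit:
move_arm --targets '[0, 0, -4, 0, 0, 0, 0, 0, -7, 0, 0, 0, 0, 0, -7, 0, 0, 0, 0, 0, -7, 0, 0, 0]'

```text
clock: 7.18
ee_pos: [0.431, -0.1346, 0.1139]
tcp_rot: [-2.156, -2.284, 0.001]
ft_force: [0.1, 0.2, -0.6]
opening: 0.0393
```

```bash
python3 g.py .5968 -.0213 .11 -.0626;python3 -c "
from workcell import optics,ctrl;import cv2;c=optics.camera('wrist');cv2.imwrite('pics/w5.png',c['img'])"
```

```text
t 7.175 pos [ 0.431  -0.1346  0.1139] open 0.03934617339425519 F [ 0.1     0.2116 -0.6456]
ROW [10.35 17.21  0.38] [-0.1 -0.   6.9] dist 20.082262258881318
```

View pics/w5.png

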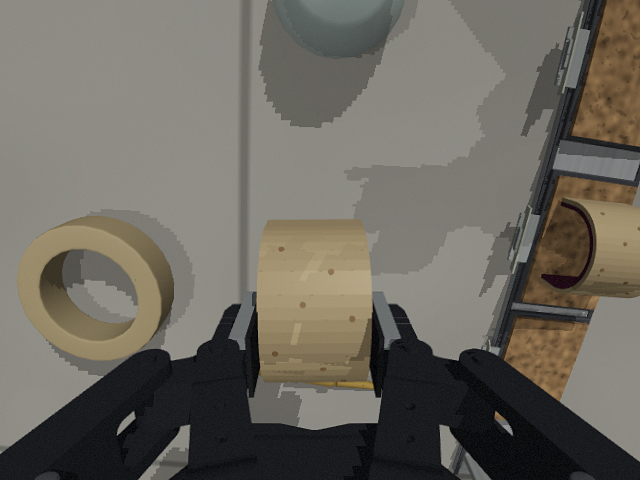

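p is held squarely. Now to seat3.

Emit:
move_arm --targets '[10.3, 17.2, 0.4, 0, 0, 6.9, 10.3, 17.2, 0.4, 0, 0, 6.9, 10.3, 17.2, 0.4, 0, 0, 6.9, 10.3, 17.2, 0.4, 0, 0, 6.9, 10.3, 17.2, 0.4, 0, 0, 6.9]'

```text
clock: 7.85
ee_pos: [0.5966, -0.0216, 0.1088]
tcp_rot: [-2.286, -2.15, 0.004]
ft_force: [0.3, 0.1, 0.1]
opening: 0.0399
```

Emit:
move_arm --targets '[0, 0, 0, 0, 0, 0]'

```text
clock: 7.98
ee_pos: [0.5958, -0.0228, 0.1096]
tcp_rot: [-2.289, -2.148, 0.003]
ft_force: [-0.2, -0.7, -0.8]
opening: 0.0393
```

```bash
python3 g.py .5968 -.0213 .0585 -.0626
```

```text
t 7.975 pos [ 0.5958 -0.0228  0.1096] open 0.039344349346890836 F [-0.1662 -0.6932 -0.7559]
ROW [0.16 0.1  5.11] [-0.2 -0.  -0.1] dist 5.114306530641417
```

Emit:
move_arm --targets '[0.1, 0.1, 3.8, 0, 0, 0, 0.1, 0.1, 4.8, 0, 0, 0, 0.1, 0.1, 5.1, 0, 0, 0, 0.1, 0.1, 5.1, 0, 0, 0]'

```text
clock: 8.48
ee_pos: [0.5989, -0.0217, 0.0607]
tcp_rot: [2.29, 2.149, 0.001]
ft_force: [0.6, -0.0, -0.5]
opening: 0.0392
```

Emit:
move_arm --targets '[0, 0, 0, 0, 0, 0, 0, 0, 0, 0, 0, 0, 0, 0, 0, 0, 0, 0]' --fingers 0.75

```text
clock: 8.85
ee_pos: [0.5988, -0.0212, 0.0602]
tcp_rot: [2.289, 2.15, 0.001]
ft_force: [-0.7, -0.8, -0.8]
opening: 0.064
```

Emit:
move_arm --targets '[0, 0, -3, 0, 0, 0, 0, 0, -7, 0, 0, 0, 0, 0, -7, 0, 0, 0]'

```text
clock: 9.22
ee_pos: [0.6013, -0.0217, 0.1342]
tcp_rot: [2.285, 2.146, 0.008]
ft_force: [0.6, -0.1, -0.0]
opening: 0.0638
```

```bash
python3 g.py .4377 .1197 .13 -.2511
```

```text
t 9.225 pos [ 0.6013 -0.0217  0.1342] open 0.06379912210210555 F [ 0.6165 -0.0893 -0.0043]
ROW [ 13.09 -17.21   0.26] [ 0.5  0.  10.8] dist 21.62518748231637
```

Emit:
move_arm --targets '[13.1, -17.1, 0.4, 0, 0, 10.8, 13.1, -17.1, 0.4, 0, 0, 10.8, 13.1, -17.1, 0.4, 0, 0, 10.8, 13.1, -17.1, 0.4, 0, 0, 10.8, 13.1, -17.1, 0.4, 0, 0, 10.8]' --fingers 1

```text
clock: 9.85
ee_pos: [0.4339, 0.1212, 0.1245]
tcp_rot: [-2.478, -1.928, 0.003]
ft_force: [-0.4, -0.3, 1.0]
opening: 0.0854
```

Emit:
move_arm --targets '[0, 0, 0, 0, 0, 0]'

```text
clock: 9.98
ee_pos: [0.4367, 0.1199, 0.1257]
tcp_rot: [2.482, 1.925, 0.0]
ft_force: [0.7, 0.3, 0.3]
opening: 0.0854
```

```bash
python3 g.py .4377 .1197 .053 -.2511;python3 -c "
from workcell import optics,ctrl;import cv2;c=optics.camera('wrist');cv2.imwrite('pics/w6.png',c['img'])"
```

```text
t 9.975 pos [0.4367 0.1199 0.1257] open 0.0854291278739565 F [0.726  0.2591 0.2971]
ROW [0.01 0.1  7.27] [ 0.  0. -0.] dist 7.271455312730975
```

View pics/w6.png

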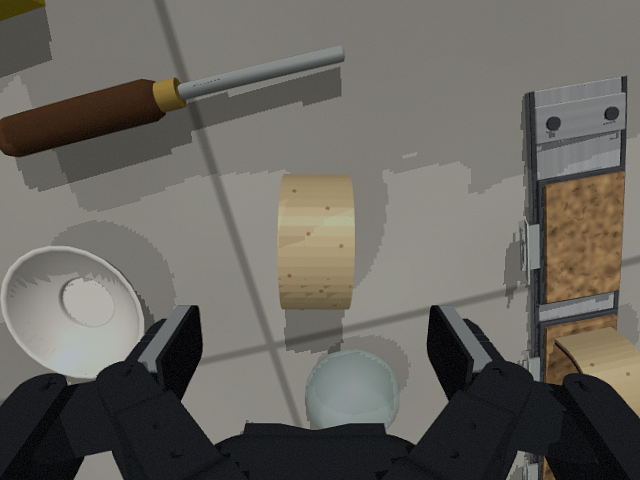

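Sample r (316,242) is aligned. The bowl and paperweight are clear of the fingers.

Emit:
move_arm --targets '[0, 0.1, 4.5, 0, 0, 0, 0, 0.1, 7.2, 0, 0, 0, 0, 0.1, 7.2, 0, 0, 0]'

```text
clock: 10.4
ee_pos: [0.436, 0.1191, 0.0516]
tcp_rot: [-2.481, -1.922, 0.007]
ft_force: [0.2, 0.6, 0.1]
opening: 0.0853
```

Emit:
move_arm --targets '[0, 0, 0, 0, 0, 0, 0, 0, 0, 0, 0, 0, 0, 0, 0, 0, 0, 0, 0, 0, 0, 0, 0, 0, 0, 0, 0, 0, 0, 0]' --fingers 0

```text
clock: 11.02
ee_pos: [0.4382, 0.12, 0.0551]
tcp_rot: [2.481, 1.925, 0.003]
ft_force: [-0.6, -0.5, 6.5]
opening: 0.039
```

Emit:
move_arm --targets '[0, 0, -4, 0, 0, 0, 0, 0, -7, 0, 0, 0, 0, 0, -7, 0, 0, 0, 0, 0, -7, 0, 0, 0]'

```text
clock: 11.52
ee_pos: [0.4362, 0.12, 0.1228]
tcp_rot: [-2.481, -1.925, 0.002]
ft_force: [-0.4, 0.4, -0.5]
opening: 0.0394
```

```bash
python3 g.py .6036 .0791 .12 -.0636
```

```text
t 11.525 pos [0.4362 0.12   0.1228] open 0.03942792619776576 F [-0.4082  0.3831 -0.4691]
ROW [ 0.2  17.23  0.25] [ -0.1   0.  -10.7] dist 17.235747554227608
```

Emit:
move_arm --targets '[0.2, 17.2, 0.3, 0, 0, -10.7, 0.2, 17.2, 0.3, 0, 0, -10.7, 0.2, 17.2, 0.3, 0, 0, -10.7, 0.2, 17.2, 0.3, 0, 0, -10.7, 0.2, 17.2, 0.3, 0, 0, -10.7]'

```text
clock: 12.15
ee_pos: [0.6023, 0.0793, 0.1184]
tcp_rot: [-2.289, -2.146, 0.005]
ft_force: [0.4, 0.7, -1.5]
opening: 0.0393
```

Emit:
move_arm --targets '[0, 0, 0, 0, 0, 0]'

```text
clock: 12.28
ee_pos: [0.6024, 0.0797, 0.1197]
tcp_rot: [-2.29, -2.148, 0.003]
ft_force: [-0.0, 0.7, -0.7]
opening: 0.0393
```

```bash
python3 g.py .6036 .0791 .067 -.0636
```

```text
t 12.275 pos [0.6024 0.0797 0.1197] open 0.0393066071452785 F [-0.0482  0.6717 -0.7094]
ROW [-0.05  0.14  5.27] [-0.1  0.  -0. ] dist 5.27559106557385
```

Emit:
move_arm --targets '[0, 0.1, 3.8, 0, 0, 0, 0, 0.1, 4.9, 0, 0, 0, 0, 0.1, 5.3, 0, 0, 0, 0, 0.1, 5.3, 0, 0, 0]'

```text
clock: 12.78
ee_pos: [0.6054, 0.0793, 0.0688]
tcp_rot: [2.291, 2.148, 0.002]
ft_force: [0.1, -0.4, 0.1]
opening: 0.0396
```

Emit:
move_arm --targets '[0, 0, 0, 0, 0, 0, 0, 0, 0, 0, 0, 0, 0, 0, 0, 0, 0, 0]' --fingers 0.75

```text
clock: 13.15
ee_pos: [0.6053, 0.0791, 0.068]
tcp_rot: [2.292, 2.149, 0.001]
ft_force: [0.0, 0.9, -0.7]
opening: 0.0639
```

Emit:
move_arm --targets '[0, 0, -3, 0, 0, 0, 0, 0, -7, 0, 0, 0, 0, 0, -7, 0, 0, 0]'

```text
clock: 13.52
ee_pos: [0.6079, 0.079, 0.1422]
tcp_rot: [2.287, 2.145, 0.01]
ft_force: [-0.6, 0.1, -0.5]
opening: 0.0636
```

```bash
python3 g.py .4106 .3317 .12 .0651
```

```text
t 13.525 pos [0.6079 0.079  0.1422] open 0.06363313966530658 F [-0.5579  0.1478 -0.4838]
ROW [ 23.95 -21.33   2.05] [ 0.5  0.  -7.4] dist 32.135459107531624
```

Emit:
move_arm --targets '[23.9, -21.2, 1.9, 0, 0, -7.4, 23.9, -21.2, 1.9, 0, 0, -7.4, 23.9, -21.2, 1.9, 0, 0, -7.4, 23.9, -21.2, 1.9, 0, 0, -7.4, 23.9, -21.2, 1.9, 0, 0, -7.4]' --fingers 1

```text
clock: 14.15
ee_pos: [0.4116, 0.3263, 0.1181]
tcp_rot: [-2.149, -2.291, 0.002]
ft_force: [1.1, 1.3, 0.3]
opening: 0.0853
```

Emit:
move_arm --targets '[0, 0, 0, 0, 0, 0]'

```text
clock: 14.28
ee_pos: [0.4098, 0.3274, 0.1175]
tcp_rot: [-2.14, -2.298, 0.005]
ft_force: [0.2, 0.1, -0.8]
opening: 0.0856
```

```bash
python3 g.py .4106 .3317 .034 .0651;python3 -c "
from workcell import optics,ctrl;import cv2;c=optics.camera('wrist');cv2.imwrite('pics/w7.png',c['img'])"
```

```text
t 14.275 pos [0.4098 0.3274 0.1175] open 0.0855518950046545 F [ 0.1833  0.1379 -0.801 ]
ROW [0.43 0.14 8.35] [-0.2  0.1  0.3] dist 8.360545046590993
```

View pics/w7.png

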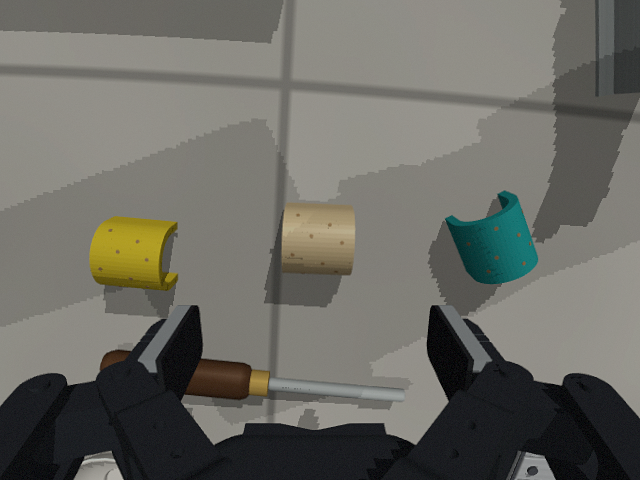

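The plain q is at (318,239). The fingers (±57 mm) clear the yellow (≥78 mm) and turquoise look-alikes.

Emit:
move_arm --targets '[0.3, 0.1, 5, 0, 0, 0, 0.3, 0.1, 8.3, 0, 0, 0, 0.3, 0.1, 8.3, 0, 0, 0]'

```text
clock: 14.7
ee_pos: [0.4129, 0.326, 0.0331]
tcp_rot: [-2.149, -2.288, 0.011]
ft_force: [0.4, 0.2, -0.1]
opening: 0.0854
```

Emit:
move_arm --targets '[0, 0, 0, 0, 0, 0, 0, 0, 0, 0, 0, 0, 0, 0, 0, 0, 0, 0, 0, 0, 0, 0, 0, 0, 0, 0, 0, 0, 0, 0]' --fingers 0

```text
clock: 15.32
ee_pos: [0.4157, 0.3288, 0.038]
tcp_rot: [2.147, 2.291, 0.004]
ft_force: [-0.4, -1.4, 5.8]
opening: 0.0389
```

Emit:
move_arm --targets '[0, 0, -5, 0, 0, 0, 0, 0, -11, 0, 0, 0, 0, 0, -14, 0, 0, 0, 0, 0, -14, 0, 0, 0, 0, 0, -14, 0, 0, 0]'

```text
clock: 15.95
ee_pos: [0.4134, 0.3279, 0.1747]
tcp_rot: [-2.148, -2.292, 0.003]
ft_force: [-0.2, -1.1, -0.4]
opening: 0.0391
```

```bash
python3 g.py .5847 -.2144 .16 -.055;python3 -c "
from workcell import optics,ctrl;import cv2;c=optics.camera('wrist');cv2.imwrite('pics/w8.png',c['img'])"
```

```text
t 15.95 pos [0.4134 0.3279 0.1747] open 0.03914135400347064 F [-0.1757 -1.1114 -0.4148]
ROW [-55.23  13.58   1.49] [-0.1  0.1  6.9] dist 56.89442255593506
```

View pics/w8.png

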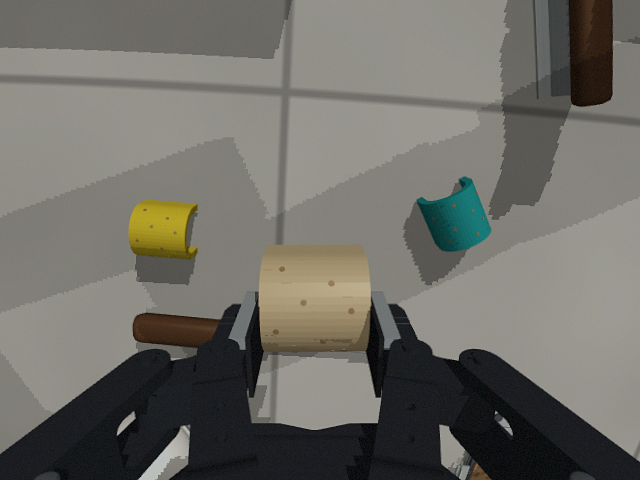

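Emit:
move_arm --targets '[-55.2, 13.5, 1.5, 0, 0, 6.9, -55.2, 13.5, 1.5, 0, 0, 6.9, -55.2, 13.5, 1.5, 0, 0, 6.9, -55.2, 13.5, 1.5, 0, 0, 6.9, -55.2, 13.5, 1.5, 0, 0, 6.9]'

```text
clock: 16.62
ee_pos: [0.5072, 0.0286, 0.1657]
tcp_rot: [-2.28, -2.157, 0.003]
ft_force: [0.9, 0.1, -0.5]
opening: 0.0396
```

```bash
python3 g.py .5847 -.2144 .12 -.055
```

```text
t 16.625 pos [0.5072 0.0286 0.1657] open 0.039570684390475105 F [ 0.9152  0.0952 -0.4827]
ROW [-23.83   9.11   4.52] [-0.2 -0.  -0. ] dist 25.90982283245142
```

Emit:
move_arm --targets '[-23.8, 9.1, 4.5, 0, 0, 0, -23.8, 9.1, 4.5, 0, 0, 0, -23.8, 9.1, 4.5, 0, 0, 0, -23.8, 9.1, 4.5, 0, 0, 0, -23.8, 9.1, 4.5, 0, 0, 0]'

```text
clock: 17.25
ee_pos: [0.5847, -0.2153, 0.1194]
tcp_rot: [-2.284, -2.151, 0.003]
ft_force: [-0.6, 0.7, -0.4]
opening: 0.0393
```

Emit:
move_arm --targets '[0, 0, 0, 0, 0, 0, 0, 0, 0, 0, 0, 0]'

```text
clock: 17.5
ee_pos: [0.585, -0.2105, 0.1222]
tcp_rot: [-2.279, -2.159, 0.0]
ft_force: [0.7, -0.2, -0.2]
opening: 0.0392
```

```bash
python3 g.py .5847 -.2144 .0495 -.055
```

```text
t 17.5 pos [ 0.585  -0.2105  0.1222] open 0.039161008070974536 F [ 0.7494 -0.1855 -0.1748]
ROW [-0.4  -0.    7.27] [-0.1 -0.1  0. ] dist 7.283679450529204
```

Emit:
move_arm --targets '[-0.4, 0, 4, 0, 0, 0, -0.4, 0, 6.5, 0, 0, 0, -0.4, 0, 7.2, 0, 0, 0, -0.4, 0, 7.2, 0, 0, 0]'

```text
clock: 18.0
ee_pos: [0.5857, -0.2149, 0.0519]
tcp_rot: [2.28, 2.161, 0.0]
ft_force: [0.4, 0.7, -0.0]
opening: 0.0395
```

```bash
python3 g.py .5847 -.2144 .0485 -.055
```

```text
t 18.0 pos [ 0.5857 -0.2149  0.0519] open 0.03945845670585383 F [ 0.4075  0.6708 -0.0076]
ROW [ 0.05 -0.11  0.34] [0.  0.  0.1] dist 0.3615049541857903
```

Emit:
move_arm --targets '[0, 0, 0.15, 0, 0, 0, 0, 0, 0.15, 0, 0, 0]'

```text
clock: 18.25
ee_pos: [0.5862, -0.2157, 0.051]
tcp_rot: [2.281, 2.159, 0.002]
ft_force: [-0.6, 3.0, 4.8]
opening: 0.0395
```

Emit:
move_arm --targets '[0, 0, 0, 0, 0, 0, 0, 0, 0, 0, 0, 0, 0, 0, 0, 0, 0, 0]' --fingers 0.75

```text
clock: 18.62
ee_pos: [0.5852, -0.2163, 0.0491]
tcp_rot: [-2.282, -2.158, 0.0]
ft_force: [-0.5, 1.2, 0.6]
opening: 0.0638
```

Emit:
move_arm --targets '[0, 0, -4, 0, 0, 0, 0, 0, -9, 0, 0, 0, 0, 0, -14, 0, 0, 0, 0, 0, -15, 0, 0, 0, 0, 0, -15, 0, 0, 0]'

```text
clock: 19.25
ee_pos: [0.5855, -0.2165, 0.1996]
tcp_rot: [2.282, 2.158, 0.0]
ft_force: [-0.2, 0.2, -0.3]
opening: 0.0641
```

Emit:
move_arm --targets '[-15, -25, 0, 0, 0, 0, -15, -25, 0, 0, 0, 0, -15, -25, 0, 0, 0, 0, -15, -25, 0, 0, 0, 0, -15, -25, 0, 0, 0, 0]'

```text
clock: 19.88
ee_pos: [0.3245, -0.3517, 0.1964]
tcp_rot: [-2.28, -2.153, -0.001]
ft_force: [0.7, 0.7, 0.0]
opening: 0.0642
```

Run:
```python
from h import *
from workcell import optics
c=optics.camera("top");im=c["img"];s=optics.camera("scene")["img"]
hsv=cv2.cvtColor(im,cv2.COLOR_BGR2HSV);mask=cv2.inRange(hsv,(8,75,60),(26,128,255))
P=pickle.load(open("pose.pkl","rb"))
for k,t in zip("qspr",("seat1","seat2","seat3","seat4")):
    for p in hull(c,arch(k),P[t],.013):cv2.circle(im,tuple(int(round(v)) for v in p),0,(0,0,255),-1)
a=cv2.resize(im[140:290,220:480],(800,462),interpolation=cv2.INTER_CUBIC)[:300]
b=cv2.resize(s[200:350,160:440],(560,300),interpolation=cv2.INTER_CUBIC)
o=np.zeros((600,800,3),np.uint8);o[:300]=a;o[300:,:560]=b;cv2.imwrite("pics/fin.png",o)
w=[(u,v) for u,v in [(314,257)]]
a0=cv2.cvtColor(pickle.load(open("c0.pkl","rb"))["top"]["img"],cv2.COLOR_BGR2GRAY)[235:280,292:336];r=cv2.matchTemplate(cv2.cvtColor(c["img"],cv2.COLOR_BGR2GRAY)[225:290,282:346],a0,cv2.TM_CCOEFF_NORMED);print(cv2.minMaxLoc(r))
```

```text
(-0.10349641740322113, 0.8446531295776367, (20, 0), (10, 10))
```

View pics/fin.png

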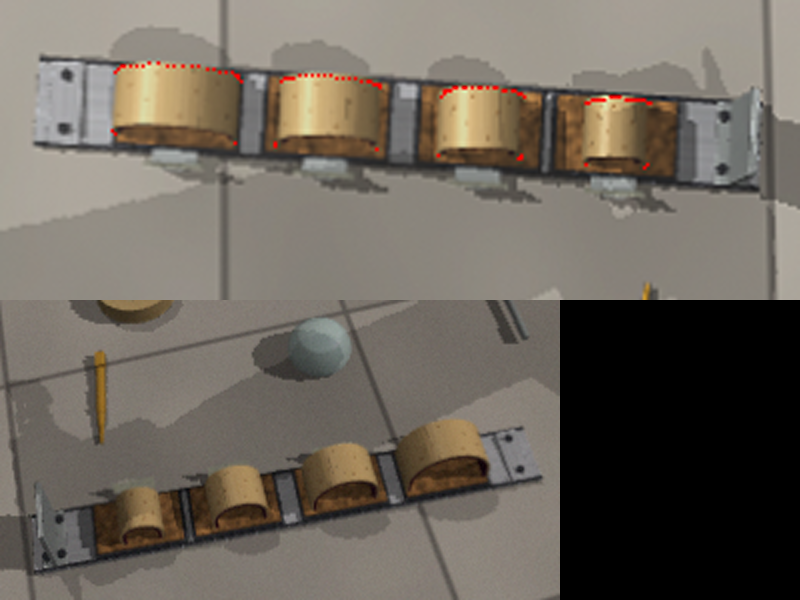

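```bash
python3 -c "
from workcell import ctrl;print(abs(ctrl.sense()['joint_velocities']).max());print(ctrl.sign_off())"
```

```text
0.06406853931505786
the job is handed in; nothing more can be done
None
```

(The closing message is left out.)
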